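# Find the solid brass foot and show it to the magnifier

## Robot

A 6-joint arm with a two-finger parallel gripper is mounted at the origin on the work surface. World frame = base frame: x ahead of the robot, y to its left, z up, the work surface at z = 0. Lengths are in m, angles in rad, forces in N, time in s.
With the tool pointing down it reaches from about 0.35 to 0.85 m from the base axis. Payload 8.1 kg.
Tool frame: the origin (TCP) lies between the finger pads; the fingertips stand 14 mm ahead of it and the grasp point (between the pads) lies 5 mm behind it (robot.tcp_to_tips is the z of the fingertips in the tool frame, in m); z points along the fingers, y is the line along which they close (so a half turn about z gives the same grasp; the last joint's range is limited). The gripper opens to 93 mm and grips with 3 to 60 N. Pads are 15 mm wide; open, the fingers measure 128 mm over their backs; the gripper's body (75 mm by 188 mm) begins 65 mm behind the grasp point.
Start: joints at [-1.377, 0.13, 1.488, -0, 1.523, -0.085], TCP at [0.165, -0.577, 0.233] pointing down, gripper open.
Joint ranges: [-2.96, 2.96], [-0.89, 2.26], [0.02, 2.5], [-1.34, 4.48], [0, 2.73], [-2.66, 2.66]. Speed limits (rad/s): [2.39, 2.39, 2.79, 3.14, 3.14, 3.14].

## Interface

Orientations are given as a rotation vector (axis times angle).
In Python, from plant import sensors, read_camera, robot gives the robot as it stands.
- The arm moves only by the shell command python3 -m inch 'ROWS' [FORCE]. ROWS is a JSON list of rows, 1 to 20 of them, each written [opening, [dx, dy, dz], turn]: the finger opening in m, then dx, dy, dz in m, then a turn about the tool's z in rad; each row shifts and turns the commanded pose from where the row before left it, along the tool's axes as they then stand; what a row does not reach is not made up. A row lasts 1/10 s, in which the tool goes at most 0.05 m and 0.15 rad, less where a joint would pass 70% of its speed; a pose out of reach is approached as far as the arm can. The fingers move at their own pace and stop on an object; FORCE is the grip in N (left out, the last holds). Time passes only in rows, so rows that do not move let the fingers close. It prints the time, the measured TCP pose, the force, the opening and the grip force at its end. Input that does not fit is refused with a message, and nothing moves.
- sensors.read_state(): the state, without advancing time (a new reading comes with each control period).
- read_camera(name): name is "side" or "top"; returns a dict with "image" (400x640x3 uint8, red, green, blue), "depth" (400x640 float32, m along the optical axis (not along the pixel's ray), 0 where there is no reading), "fx", "fy", "cx", "cy" (pixels), "dist" ([k1, k2, p1, p2, k3] as OpenCV has them; the pictures are not rectified), "R" (3x3) and "t" (3): a world point X has camera coordinates R X + t. Camera axes: x right, y down, z forward; pixel columns grow to the right and rows downward; lengths in m; the calibration is good to about 2 mm. A picture is of the moment at which its call begins.
- robot.close_job(): hands the job in; it is judged then, once.
The state is a dict: "t": time; "q": joint angles; "dq": joint speeds; "joint_torque": joint torques, N m; "tool_pos": TCP position; "orientation": TCP orientation; "force": force on the tool from outside, world axes, zero at the start; "wrist_torque": the same for the moment, N m; "opening": finger opening in m; "gripper_force": force on a finger pad.
Only numpy, scipy, OpenCV 4.12 (cv2) and the standard library are available. Lean on these libraries where they do the work, as an engineer would, in place of code of your own. Each camera call takes 0.05 s, during which the arm holds its last target. There are 200 camera calls.

## Task

Two look-alike turned brass furniture feet stand in the wooden tray, one solid and one hollow, and only their weight tells them apart: lift them one at a time clear of the tray to judge which is heavier, always standing a foot back in the tray, without dropping it, before you take the other. Then, with the lighter one standing in the tray, hold the heavier one up in front of the bench magnifier for inspection, on the side of the lens that faces the robot: upright and still, centred on the lens and about 10 cm from the glass. Do not bump the magnifier or shift anything else, and finish while still holding the foot there.

Things in the scene. Friction and masses are not known exactly. Their poses are not given: they have to be found in the camera images.
- foot_a: turned brass furniture foot, looks exactly like foot_b, and either may be the heavier. It stands on a base disc 50 mm across, 8 mm high; above it a plain cylindrical body 42 mm across from 8 to 40 mm, a neck 33 mm across to 48 mm, a steel threaded stud 10 mm across to 64 mm. Origin: centre of its underside; z up its axis. It weighs 150 to 620 g; the two differ by at least 140 g
- foot_b: turned brass furniture foot, looks exactly like foot_a, and either may be the heavier. It stands on a base disc 50 mm across, 8 mm high; above it a plain cylindrical body 42 mm across from 8 to 40 mm, a neck 33 mm across to 48 mm, a steel threaded stud 10 mm across to 64 mm. Origin: centre of its underside; z up its axis. It weighs 150 to 620 g; the two differ by at least 140 g
- foot_a_mid (a point): the point on foot_a's axis half way up it, 32 mm above its underside
- foot_b_mid (a point): the point on foot_b's axis half way up it, 32 mm above its underside
- tray: shallow wooden tray, fixed, 260 (x) by 310 (y) by 20 mm high, walls and floor 8 mm thick (inner floor 8 mm above the table). The feet, the ferrule and the cup stand on that floor in a rough 2 by 2 layout, at least 95 mm between axes. Origin: centre of its underside
- magnifier: bench magnifier, fixed: black base 120 by 130 mm and 16 mm high, a steel tube 16 mm across with a black clamp collar up to 111 mm, and a rod 10 mm across that carries the upright lens ring straight above the base. Origin: centre of the base's underside; -x is the side that faces the robot
- lens (a point): centre of the glass. The glass is upright, 108 mm across and 5 mm thick, in a black ring 130 mm across and 16 mm thick; the lens axis is level, along x, and -x points out of the glass to the side that faces the robot. It stands 190 to 250 mm above the table, different each time, and stays at that height
- ferrule: bystander in the tray: tall tapered brass leg ferrule, 88 mm high, 38 mm across at the top and 26 mm at the foot. Origin: centre of its underside
- cup: bystander in the tray: low brass castor cup, a ring 56 mm across and 22 mm high. Origin: centre of its underside
- jar_red: bystander: glass jar with a red lid, 68 mm across, 95 mm high. Origin: centre of its underside
- jar_white: bystander: glass jar with a white lid, 64 mm across, 75 mm high. Origin: centre of its underside
- tin: bystander: red tin, 72 mm across, 85 mm high. Origin: centre of its underside
- hammer: bystander: hammer lying on the table, 260 mm long and 26 mm high
- screwdriver: bystander: screwdriver lying on the table, 200 mm long and 26 mm high
Mind the look-alikes: they are no part of the job. Leave any blue look-alike of the foot_a alone.

How it is judged:
On the way, in this order (a step that is already met when the one before it is completed fails the run):
1. the lighter foot is lifted in the fingers, underside above the tray's rim (the heavier may be lifted before it; the lighter is known by the other one standing on the tray with over 3.5 N) (((z of foot_a in the frame of tray above 0.02 m and contact force between foot_a and the fingers above 1 N and contact force between foot_a and tray below 0.05 N and contact force between foot_b and tray above 3.5 N) or (z of foot_b in the frame of tray above 0.02 m and contact force between foot_b and the fingers above 1 N and contact force between foot_b and tray below 0.05 N and contact force between foot_a and tray above 3.5 N))), for 0.3 s.
2. the lighter foot stands on its base in the tray again, let go (((x of foot_a in the frame of tray between -0.115 and 0.115 m and y of foot_a in the frame of tray between -0.14 and 0.14 m and z of foot_a in the frame of tray between 0.005 and 0.011 m and angle between foot_a's own z axis and vertical below 0.1 rad and contact force between foot_a and the fingers below 0.05 N and linear speed of foot_a below 0.02 m/s and contact force between foot_a and tray between 0.5 and 3.5 N) or (x of foot_b in the frame of tray between -0.115 and 0.115 m and y of foot_b in the frame of tray between -0.14 and 0.14 m and z of foot_b in the frame of tray between 0.005 and 0.011 m and angle between foot_b's own z axis and vertical below 0.1 rad and contact force between foot_b and the fingers below 0.05 N and linear speed of foot_b below 0.02 m/s and contact force between foot_b and tray between 0.5 and 3.5 N))), for 0.2 s.
3. after that the heavier foot is lifted clear of the tray in the fingers (((z of foot_a in the frame of tray above 0.02 m and contact force between foot_a and the fingers above 1 N and contact force between foot_a and tray below 0.05 N and contact force between foot_b and tray between 0.5 and 3.5 N) or (z of foot_b in the frame of tray above 0.02 m and contact force between foot_b and the fingers above 1 N and contact force between foot_b and tray below 0.05 N and contact force between foot_a and tray between 0.5 and 3.5 N))), for 0.3 s.
At the end, for the whole second after the job is handed in: Heavier foot in the fingers on the lens's -x side: its middle 65 to 135 mm along the axis from the lens centre, within 25 mm sideways and in height, within 15 degrees of upright, under 30 mm/s. Lighter foot standing in the tray, at rest, let go. Bystanders within 20 mm of their starts (((x of foot_a_mid in the frame of lens between -0.135 and -0.065 m and y of foot_a_mid in the frame of lens between -0.025 and 0.025 m and z of foot_a_mid in the frame of lens between -0.025 and 0.025 m and angle between foot_a's own z axis and vertical below 0.26 rad and contact force between foot_a and the fingers above 1 N and linear speed of foot_a below 0.03 m/s and x of foot_b in the frame of tray between -0.115 and 0.115 m and y of foot_b in the frame of tray between -0.14 and 0.14 m and z of foot_b in the frame of tray between 0.005 and 0.011 m and angle between foot_b's own z axis and vertical below 0.1 rad and contact force between foot_b and the fingers below 0.05 N and linear speed of foot_b below 0.02 m/s and contact force between foot_b and tray between 0.5 and 3.5 N) or (x of foot_b_mid in the frame of lens between -0.135 and -0.065 m and y of foot_b_mid in the frame of lens between -0.025 and 0.025 m and z of foot_b_mid in the frame of lens between -0.025 and 0.025 m and angle between foot_b's own z axis and vertical below 0.26 rad and contact force between foot_b and the fingers above 1 N and linear speed of foot_b below 0.03 m/s and x of foot_a in the frame of tray between -0.115 and 0.115 m and y of foot_a in the frame of tray between -0.14 and 0.14 m and z of foot_a in the frame of tray between 0.005 and 0.011 m and angle between foot_a's own z axis and vertical below 0.1 rad and contact force between foot_a and the fingers below 0.05 N and linear speed of foot_a below 0.02 m/s and contact force between foot_a and tray between 0.5 and 3.5 N)) and distance of each of ferrule, cup, jar_red, jar_white, tin, hammer, screwdriver from where it was at the start of the episode below 0.02 m); the arm keeps its last pose, push and grip.
It fails at once if the magnifier is bumped (any contact over 3 N) (contact force between magnifier and anything else above 3 N).
It fails at once if a foot falls free: faster than 0.4 m/s out of the fingers ((contact force between foot_a and the fingers below 0.05 N and linear speed of foot_a above 0.4 m/s) or (contact force between foot_b and the fingers below 0.05 N and linear speed of foot_b above 0.4 m/s)).
It fails at once if anything else (ferrule, cup, jars, tin, hammer, screwdriver) is shifted by more than 20 mm (distance of any of ferrule, cup, jar_red, jar_white, tin, hammer, screwdriver from where it was at the start of the episode above 0.02 m).
It also fails if it takes over 72 s, if anything falls off the work surface, if the arm or the gripper's body presses on something with over 40 N, if the wrist force passes 120 N, or if a joint passes its speed limit or range.

## Working session

There is one attempt and no reset: what is moved stays moved. The work goes in short steps, Python scripts to look and compute and a shell command to move; the robot and the scene stay as the last step left them, time stands still between calls to the robot, and variables do not carry over. Pictures are saved under pics/ and viewed, at most 10 in all, crops included, and the job is handed in when it is done.

```bash
mkdir -p pics
cat > h.py <<'E'
import numpy as np, cv2
from plant import sensors, read_camera, robot
def cloud(c):
    h,w=c["depth"].shape
    K=np.array([[c["fx"],0,c["cx"]],[0,c["fy"],c["cy"]],[0,0,1.]])
    g=np.stack(np.meshgrid(np.arange(w),np.arange(h)),-1).reshape(-1,1,2).astype(np.float64)
    n=cv2.undistortPoints(g,K,np.array(c["dist"])).reshape(h,w,2)
    d=c["depth"][...,None].astype(float)
    P=np.concatenate([n*d,d],-1)
    W=(P-np.array(c["t"]))@np.array(c["R"])
    W[c["depth"]==0]=np.nan
    return W
E
python3 - <<'E'
from h import *
for n in("top","side"):
    c=read_camera(n); cv2.imwrite(f"pics/{n}0.png",c["image"][...,::-1]); np.save(n+"0.npy",cloud(c)); print(n,-np.array(c["R"]).T@c["t"])
s=sensors.read_state(); print(s)
E
```

```text
top [ 0.35302115 -0.00937473  1.6220119 ]
side [ 0.22157215 -0.96109732  1.00974895]
{'t': 0.1, 'q': array([-1.37738962e+00,  1.31065997e-01,  1.48911854e+00,  5.94428471e-06,
        1.52300279e+00, -8.54053299e-02]), 'dq': array([ 1.00953054e-03, -5.40911302e-04, -1.61541447e-03, -2.80013812e-03,
        3.32137000e-05,  1.14307759e-04]), 'joint_torque': array([ 5.54989656e-04, -5.61343861e+01, -4.93093872e+01,  7.70659698e-02,
        2.92394642e-02, -6.76210175e-05]), 'tool_pos': array([ 0.16505866, -0.57636403,  0.23173253]), 'orientation': array([-3.10953799e+00, -4.36318004e-01,  1.25824407e-04]), 'force': array([-0.815455  ,  0.6350802 ,  0.27475771]), 'wrist_torque': array([-0.01712787, -0.07596446,  0.02802357]), 'gripper_force': 0.0, 'opening': 0.09324343765983001}
```

View pics/top0.png

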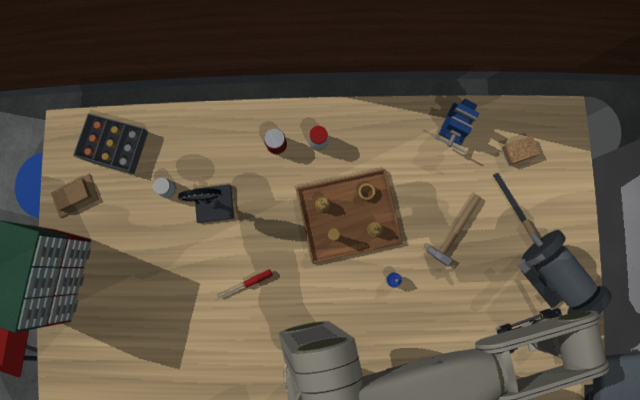

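View pics/side0.png

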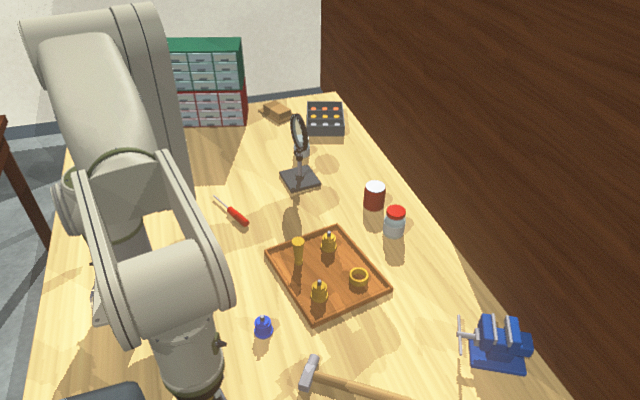

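Top view: feet at about (321,205) and (375,229), ferrule (334,235), cup (367,191), lens ring (200,195). Side view: feet at (328,242) and (319,292), ferrule (298,250), cup (359,278), lens (299,133).

Run:
```python
from h import *
T=np.load("top0.npy");S=np.load("side0.npy")
def cl(W,u,v,r,lo,hi,nm):
    P=W[v-r:v+r,u-r:u+r].reshape(-1,3); P=P[(P[:,2]>lo)&(P[:,2]<hi)]
    (x,y),rad=cv2.minEnclosingCircle(P[:,:2].astype(np.float32)) if len(P) else ((0,0),0)
    print(nm,len(P),P.min(0).round(3),P.max(0).round(3),np.median(P,0).round(3),"circ",round(x,3),round(y,3),round(rad,3))
for nm,u,v in(("f1",321,205),("f2",375,229),("ferr",334,235),("cup",367,191)):
    cl(T,u,v,15,.025,.12,nm); cl(T,u,v,15,.042,.12,nm+" hi")
for nm,u,v in(("f1",328,242),("f2",319,292),("ferr",298,250),("cup",359,278)): cl(S,u,v,22,.03,.12,nm+" side")
cl(T,200,200,45,.13,.4,"lens top"); cl(S,299,133,25,.13,.4,"lens side")
cl(T,214,204,24,.01,.02,"base");
cl(T,350,215,62,.017,.024,"tray rim")
for n,u,v in(("jarw",163,186),("tin",275,140),("jarr",318,135),("blue",394,280)): cl(T,u,v,14,.03,.12,n)
cl(T,245,284,30,.008,.05,"screwdr")
# tray angle
P=T[150:280,280:420].reshape(-1,3);P=P[(P[:,2]>.016)&(P[:,2]<.024)]
print(cv2.minAreaRect(P[:,:2].astype(np.float32)))
P=T[180:226,190:240].reshape(-1,3);P=P[(P[:,2]>.011)&(P[:,2]<.021)]
print(cv2.minAreaRect(P[:,:2].astype(np.float32)))
I=cv2.imread("pics/top0.png");cv2.imwrite("pics/topc.png",cv2.resize(I[110:310,130:430],None,fx=2.6,fy=2.6,interpolation=3))
I=cv2.imread("pics/side0.png");cv2.imwrite("pics/sidec.png",cv2.resize(I[95:325,220:420],None,fx=2.6,fy=2.6,interpolation=3))
```

```text
f1 138 [ 0.541 -0.039  0.027] [0.582 0.001 0.079] [ 0.56  -0.018  0.052] circ 0.562 -0.019 0.021
f1 hi 125 [ 0.541 -0.038  0.042] [0.582 0.001 0.079] [ 0.561 -0.018  0.052] circ 0.562 -0.019 0.021
f2 139 [ 0.458 -0.211  0.026] [ 0.497 -0.171  0.075] [ 0.477 -0.19   0.052] circ 0.478 -0.192 0.022
f2 hi 127 [ 0.458 -0.211  0.042] [ 0.497 -0.171  0.075] [ 0.478 -0.19   0.053] circ 0.479 -0.192 0.021
ferr 104 [ 0.442 -0.07   0.089] [ 0.474 -0.035  0.104] [ 0.458 -0.054  0.096] circ 0.459 -0.052 0.018
ferr hi 104 [ 0.442 -0.07   0.089] [ 0.474 -0.035  0.104] [ 0.458 -0.054  0.096] circ 0.459 -0.052 0.018
cup 84 [ 0.574 -0.194  0.025] [ 0.656 -0.143  0.043] [ 0.6   -0.171  0.03 ] circ 0.616 -0.163 0.043
cup hi 1 [ 0.625 -0.177  0.043] [ 0.625 -0.177  0.043] [ 0.625 -0.177  0.043] circ 0.625 -0.177 0.0
f1 side 163 [ 0.544 -0.047  0.031] [ 0.585 -0.002  0.073] [ 0.561 -0.032  0.048] circ 0.563 -0.024 0.023
f2 side 205 [ 0.458 -0.218  0.03 ] [ 0.499 -0.174  0.072] [ 0.475 -0.204  0.05 ] circ 0.478 -0.196 0.023
ferr side 225 [ 0.441 -0.077  0.03 ] [ 0.477 -0.036  0.099] [ 0.458 -0.065  0.085] 
[... 507 characters left out ...]
13 0.215
jarw 328 [0.6   0.479 0.031] [0.662 0.543 0.084] [0.628 0.506 0.072] circ 0.631 0.512 0.033
tin 421 [0.742 0.098 0.031] [0.811 0.169 0.097] [0.771 0.132 0.083] circ 0.777 0.134 0.037
jarr 385 [ 0.75  -0.044  0.03 ] [0.814 0.023 0.103] [ 0.776 -0.011  0.092] circ 0.783 -0.011 0.034
blue 138 [ 0.286 -0.271  0.03 ] [ 0.326 -0.229  0.066] [ 0.307 -0.248  0.045] circ 0.307 -0.25 0.022
screwdr 339 [0.208 0.146 0.008] [0.405 0.346 0.035] [0.317 0.214 0.02 ] circ 0.322 0.247 0.123
((0.5430615544319153, -0.09230348467826843), (0.48936107754707336, 0.3343625068664551), 11.530378341674805)
((0.5776500701904297, 0.35086682438850403), (0.11705201119184494, 0.1293421983718872), 5.967186450958252)
```

View pics/sidec.png

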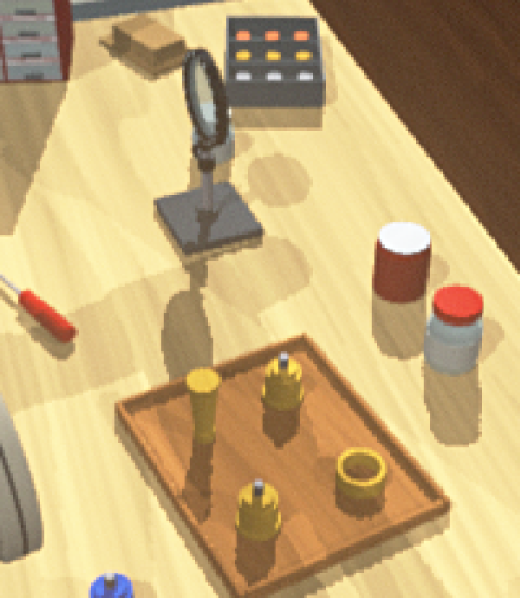

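Crop confirms the layout: two feet (283,385) and (258,515), ferrule (203,405), cup (360,472), lens ring (206,97). Next I fit the lens plane and turn the tool square to the world.

```bash
python3 -m inch '[[0.093,[0,0,0],0.14],[0.093,[0,0,0],0.139],[0.093,[0,0,0],0]]' 30
python3 - <<'E'
from h import *
from scipy.optimize import least_squares
for n,sl in(("top0",(slice(150,245),slice(160,245))),("side0",(slice(105,165),slice(275,325)))):
    P=np.load(n+".npy")[sl].reshape(-1,3); P=P[(P[:,2]>.16)&(P[:,2]<.3)&(abs(P[:,0]-.577)<.025)]
    c=P.mean(0); v=np.linalg.svd(P-c,full_matrices=False)[2]; a=v[2]*np.sign(v[2][0])
    P=P[abs((P-c)@a)<.01]; 
    print(n,len(P),c.round(3),"normal",a.round(3),P.min(0).round(3),P.max(0).round(3))
    lat=np.array([-a[1],a[0],0]);lat/=np.linalg.norm(lat); u=(P@lat); 
    # circle from outer edge R=.065: fit enclosing circle
    print(" enclosing",cv2.minEnclosingCircle(np.c_[u,P[:,2]].astype(np.float32)), "x/y at lat", lat.round(3))
s=sensors.read_state();print(cv2.Rodrigues(s["orientation"])[0].round(3))
E
```

```text
t: 0.4
tool_pos: [0.1651, -0.5765, 0.2321]
orientation: [-3.141, 0.004, 0.0]
force: [0.7, 0.0, 0.2]
opening: 0.0931
gripper_force: 0.0
top0 403 [0.575 0.346 0.228] normal [ 0.994  0.105 -0.037] [0.562 0.286 0.161] [0.59  0.412 0.27 ]
 enclosing ((0.2863199710845947, 0.20764003694057465), 0.06564854830503464) x/y at lat [-0.105  0.994  0.   ]
side0 447 [0.577 0.337 0.214] normal [ 0.992  0.128 -0.006] [0.564 0.276 0.16 ] [0.592 0.409 0.268]
 enclosing ((0.26750805974006653, 0.20184916257858276), 0.06847918033599854) x/y at lat [-0.128  0.992  0.   ]
[[ 1.    -0.003 -0.   ]
 [-0.003 -1.     0.001]
 [-0.    -0.001 -1.   ]]
```

```bash
python3 -m inch '[[0.093,[0.024,-0.0295,0],0],[0.093,[0.024,-0.0295,0],0],[0.093,[0.024,-0.0295,0],0],[0.093,[0.024,-0.0295,0],0],[0.093,[0.024,-0.0295,0],0],[0.093,[0.024,-0.0295,0],0],[0.093,[0.024,-0.0295,0],0],[0.093,[0.024,-0.0295,0],0],[0.093,[0.024,-0.0295,0],0],[0.093,[0.024,-0.0295,0],0],[0.093,[0.024,-0.0295,0],0],[0.093,[0.024,-0.0295,0],0],[0.093,[0.025,-0.030,0],0],[0.093,[0,0,0],0],[0.093,[0,0,0],0],[0.093,[0,0,0],0]]'
```

```text
t: 2.0
tool_pos: [0.4777, -0.1935, 0.2325]
orientation: [3.141, 0.002, -0.001]
force: [0.2, 0.2, 0.5]
opening: 0.0927
gripper_force: 0.0
```

```bash
python3 -m inch '[[0.093,[0,0,0.03],0],[0.093,[0,0,0.03],0],[0.093,[0,0,0.03],0],[0.093,[0,0,0.03],0],[0.093,[0,0,0.02],0],[0.093,[0,0,0.02],0],[0.093,[0,0,0.015],0],[0.093,[0,0,0.012],0],[0.093,[0,0,0.01],0],[0.093,[0,0,0],0],[0.093,[0,0,0],0]]'
python3 - <<'E'
from h import *
c=read_camera("side");cv2.imwrite("pics/side1.png",cv2.resize(c["image"][170:340,220:420,::-1],None,fx=3,fy=3,interpolation=3))
E
```

```text
t: 3.1
tool_pos: [0.4785, -0.1931, 0.036]
orientation: [3.141, -0.0, 0.001]
force: [0.2, 0.2, 1.1]
opening: 0.0929
gripper_force: 0.0
```

View pics/side1.png

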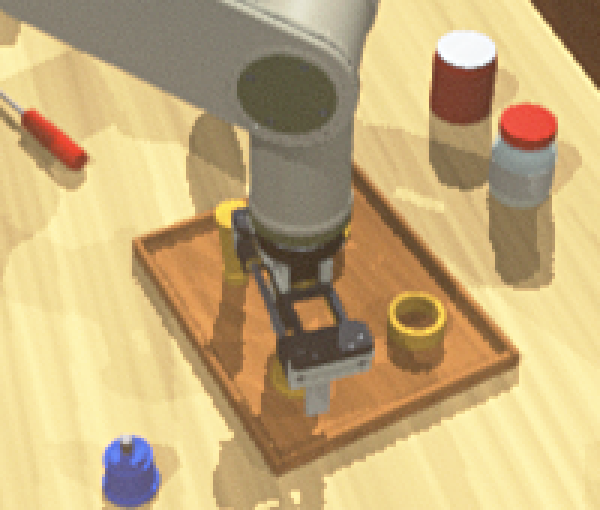

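Side crop: fingers straddle foot f2 (290,378), near finger at (318,395); ferrule and cup are clear. Close and weigh.

```bash
python3 -m inch '[[0.03,[0,0,0],0],[0.03,[0,0,0],0],[0.03,[0,0,0],0],[0.03,[0,0,0],0],[0.03,[0,0,0],0],[0.03,[0,0,0],0],[0.03,[0,0,0],0],[0.03,[0,0,0],0]]' 30
```

```text
t: 3.95
tool_pos: [0.4782, -0.1929, 0.0356]
orientation: [-3.142, 0.0, 0.0]
force: [0.0, 0.2, 0.3]
opening: 0.0417
gripper_force: 30.0
```

```bash
python3 -m inch '[[0.03,[0,0,-0.01],0],[0.03,[0,0,-0.02],0],[0.03,[0,0,-0.02],0],[0.03,[0,0,-0.01],0],[0.03,[0,0,0],0],[0.03,[0,0,0],0],[0.03,[0,0,0],0],[0.03,[0,0,0],0]]'; for i in 1 2 3 4 5 6 7 8; do python3 -m inch '[[0.03,[0,0,0],0]]' | grep -E 'force'; done
```

```text
t: 4.75
tool_pos: [0.4775, -0.1925, 0.0944]
orientation: [-3.141, 0.0, 0.003]
force: [1.0, -0.4, -2.1]
opening: 0.0421
gripper_force: 30.0
force: [-1.2, 0.4, -2.6]
gripper_force: 30.0
force: [-0.8, -0.5, -3.1]
gripper_force: 30.0
force: [0.4, -0.9, -2.0]
gripper_force: 30.0
force: [0.6, 0.3, -2.6]
gripper_force: 30.0
force: [-0.4, -0.3, -1.7]
gripper_force: 30.0
force: [0.2, -0.5, -1.9]
gripper_force: 30.0
force: [0.5, -0.1, -2.2]
gripper_force: 30.0
force: [0.0, -0.3, -2.8]
gripper_force: 30.0
```

f2 weighs about 2.5 N. Stand it back and take the other.

```bash
python3 -m inch '[[0.03,[0,0,0.015],0],[0.03,[0,0,0.015],0],[0.03,[0,0,0.015],0],[0.03,[0,0,0.008],0],[0.03,[0,0,0.004],0],[0.03,[0,0,0.003],0],[0.03,[0,0,0],0],[0.03,[0,0,0],0],[0.03,[0,0,0],0]]'
```

```text
t: 6.45
tool_pos: [0.4786, -0.1931, 0.036]
orientation: [3.141, -0.0, 0.001]
force: [0.2, -1.2, -2.3]
opening: 0.0414
gripper_force: 30.0
```

```bash
python3 -m inch '[[0.093,[0,0,0],0],[0.093,[0,0,0],0],[0.093,[0,0,0],0],[0.093,[0,0,0],0],[0.093,[0,0,0],0],[0.093,[0,0,0],0],[0.093,[0,0,0],0],[0.093,[0,0,0],0],[0.093,[0,0,0],0]]'
```

```text
t: 7.35
tool_pos: [0.4782, -0.1929, 0.0356]
orientation: [-3.142, 0.0, 0.0]
force: [0.4, 0.0, 0.5]
opening: 0.0927
gripper_force: 0.0
```

```bash
python3 -m inch '[[0.093,[0,0,-0.01],0],[0.093,[0,0,-0.03],0],[0.093,[0,0,-0.03],0],[0.093,[0,0,-0.035],0],[0.093,[0,0,-0.035],0],[0.093,[0.014,-0.028,0],0],[0.093,[0.014,-0.029,0],0],[0.093,[0.014,-0.029,0],0],[0.093,[0.014,-0.029,0],0],[0.093,[0.014,-0.029,0],0],[0.093,[0.014,-0.028,0],0],[0.093,[0,0,0],0],[0.093,[0,0,0],0],[0.093,[0,0,0],0]]'; for i in 1 2 3 4 5 6; do python3 -m inch '[[0.093,[0,0,0],0]]' | grep -E '^force'; done
python3 - <<'E'
from h import *
print(sensors.read_state()["tool_pos"])
c=read_camera("side");W=cloud(c);P=W[262:335,290:345].reshape(-1,3);P=P[(P[:,2]>.03)&(P[:,2]<.09)];print(len(P),P.min(0).round(3),P.max(0).round(3))
cv2.imwrite("pics/side2.png",cv2.resize(c["image"][170:340,220:420,::-1],None,fx=3,fy=3,interpolation=3))
E
```

```text
t: 8.75
tool_pos: [0.562, -0.0217, 0.176]
orientation: [3.141, -0.001, 0.0]
force: [0.6, 0.4, 0.7]
opening: 0.0931
gripper_force: 0.0
force: [0.2, -0.2, -0.2]
force: [-0.5, 0.3, 1.5]
force: [-0.2, 0.3, 0.2]
force: [-0.3, 0.0, 0.0]
force: [-0.3, 0.1, 0.3]
force: [0.0, -0.4, -0.2]
[ 0.56225074 -0.02096372  0.17564387]
210 [ 0.458 -0.219  0.03 ] [ 0.5   -0.176  0.072]
```

View pics/side2.png

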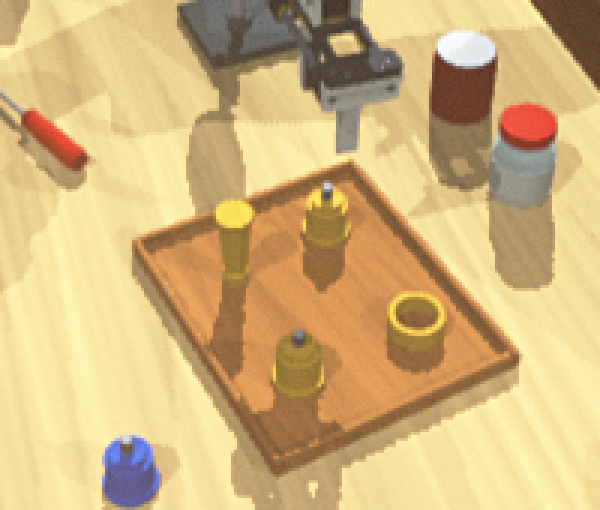

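Foot f2 stands upright at (298,365), f1 at (326,215) under the gripper. Descend and grip.

```bash
python3 -m inch '[[0.093,[0,0,0.03],0],[0.093,[0,0,0.03],0],[0.093,[0,0,0.03],0],[0.093,[0,0,0.025],0],[0.093,[0,0,0.015],0],[0.093,[0,0,0.01],0],[0.093,[0,0,0],0],[0.093,[0,0,0],0],[0.03,[0,0,0],0],[0.03,[0,0,0],0],[0.03,[0,0,0],0],[0.03,[0,0,0],0],[0.03,[0,0,0],0],[0.03,[0,0,0],0],[0.03,[0,0,0],0],[0.03,[0,0,0],0]]' 30
```

```text
t: 11.0
tool_pos: [0.5622, -0.0207, 0.0356]
orientation: [-3.141, 0.0, 0.0]
force: [0.2, 0.9, 0.8]
opening: 0.0414
gripper_force: 30.0
```

```bash
python3 -m inch '[[0.03,[0,0,-0.01],0],[0.03,[0,0,-0.02],0],[0.03,[0,0,-0.02],0],[0.03,[0,0,-0.01],0],[0.03,[0,0,0],0],[0.03,[0,0,0],0],[0.03,[0,0,0],0],[0.03,[0,0,0],0]]'; for i in 1 2 3 4 5 6 7 8; do python3 -m inch '[[0.03,[0,0,0],0]]' | grep -E '^force'; done
```

```text
t: 11.8
tool_pos: [0.5613, -0.0208, 0.0943]
orientation: [-3.141, 0.0, 0.003]
force: [-0.1, 0.5, -4.6]
opening: 0.0416
gripper_force: 30.0
force: [-0.4, -0.1, -4.8]
force: [-0.8, 0.3, -4.6]
force: [0.5, -0.8, -5.1]
force: [0.9, -0.2, -5.0]
force: [0.2, -0.7, -4.9]
force: [-0.4, 0.4, -5.6]
force: [0.3, -0.4, -5.1]
force: [-1.3, 0.3, -5.6]
```

f1 is clearly the heavier (about 5.2 N against 2.6 N). Carry it to the lens.

```bash
python3 -m inch '[[0.03,[0,0,-0.015],0],[0.03,[0,0,-0.03],0],[0.03,[0,0,-0.03],0],[0.03,[0,0,-0.02],0],[0.03,[0,0,-0.01],0],[0.03,[-0.01,0,0],0],[0.03,[-0.02,-0.01,0],0],[0.03,[-0.02,-0.02,0],0],[0.03,[-0.02,-0.03,0],0],[0.03,[-0.014,-0.03,0],0],[0.03,[0,-0.03,0],0],[0.03,[0,-0.03,0],0],[0.03,[0,-0.03,0],0],[0.03,[0,-0.03,0],0],[0.03,[0,-0.03,0],0],[0.03,[0,-0.03,0],0],[0.03,[0,-0.03,0],0],[0.03,[0,-0.02,0],0],[0.03,[0,-0.01,0],0],[0.03,[0,0,0],0]]'
```

```text
t: 14.6
tool_pos: [0.4772, 0.3094, 0.1993]
orientation: [3.141, 0.002, -0.003]
force: [0.4, -1.0, -4.7]
opening: 0.0414
gripper_force: 30.0
```

```bash
python3 -m inch '[[0.03,[0,-0.015,0],0],[0.03,[0,-0.012,0],0],[0.03,[0,0,0],0],[0.03,[0,0,0],0],[0.03,[0,0,0],0],[0.03,[0,0,0],0],[0.03,[0,0,0],0],[0.03,[0,0,0],0]]'
python3 - <<'E'
from h import *
for n in("side","top"):
    c=read_camera(n);W=cloud(c)
    if n=="side": cv2.imwrite("pics/side3.png",cv2.resize(c["image"][60:320,200:420,::-1],None,fx=2.3,fy=2.3,interpolation=3))
    H=(abs(W[...,0]-.577)<.035)&(abs(W[...,1]-.347)<.075)&(W[...,2]>.16)&(W[...,2]<.28);P=W[H];print(n,"lens",len(P),P.min(0).round(3),P.max(0).round(3))
    m=cv2.cvtColor(c["image"],cv2.COLOR_RGB2HSV);B=(m[...,0]>15)&(m[...,0]<35)&(m[...,1]>150)&(abs(W[...,0]-.478)<.05)&(abs(W[...,1]-.336)<.06)&(W[...,2]>.13)
    P=W[B]
    if len(P):print(n,"foot",len(P),P.min(0).round(3),P.max(0).round(3))
s=sensors.read_state();print(s["tool_pos"],abs(s["dq"]).max(),s["gripper_force"])
E
```

```text
t: 15.4
tool_pos: [0.4784, 0.3359, 0.2007]
orientation: [3.142, -0.001, 0.0]
force: [-0.6, -0.4, -5.4]
opening: 0.0417
gripper_force: 30.0
side lens 452 [0.563 0.279 0.16 ] [0.593 0.414 0.268]
side foot 26 [0.46  0.306 0.175] [0.502 0.334 0.216]
top lens 273 [0.567 0.286 0.161] [0.59  0.378 0.272]
[0.47838207 0.33597965 0.20068291] 0.0018618621353291857 29.999022781848907
```

View pics/side3.png

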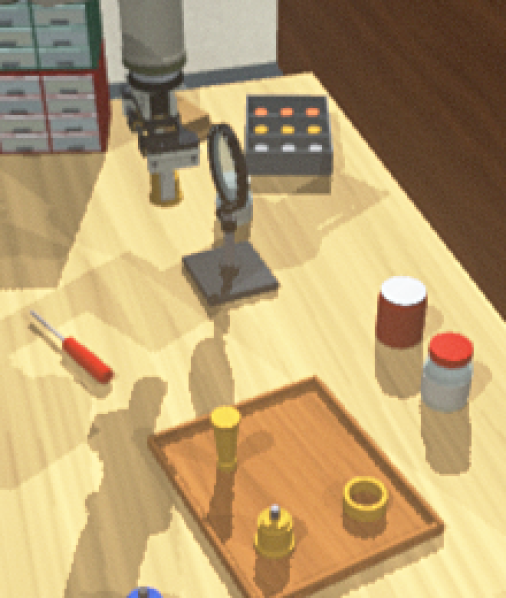

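The picture shows the heavier foot upright in the fingers at (166,185), in front of the lens ring at (228,168). The lighter foot stands in the tray at (275,535), and nothing else has moved.

```bash
python3 -c "
from plant import robot
print(robot.close_job())"
```

```text
the job is handed in; nothing more can be done
None
```

The heavier foot (about 5.2 N against 2.6 N) is held upright and still about 10 cm in front of the lens, the lighter one stands in the tray, and the job is handed in; the hand-in returned no verdict.

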